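# Push the die slide home under the leaf spring of the pasta press

### The job

Load the die into the pasta press: with a fingertip on the flat landing behind its rib, press the grey die slide down hard against its sprung bed and, keeping it down, push it forward under the keeper bar and the leaf spring until it is fully home against the end stop, then let go and move clear. Never lift the slide, and leave everything else on the table where it is.

Things in the scene. Friction and masses are not known exactly. Their poses are not given: they have to be found in the camera images.
- feed: Die feed of the pasta press, fixed: an aluminium channel leading into the white press body. Origin on the table under the channel's middle; x is the slide-in direction, y left of it, z up. Channel from x = -160 to +150 mm. Guide walls 67 mm apart inside, 91 mm outside, tops 35 mm above the table. The press body, 130 mm wide, 94 mm tall, stands from x = 165 to 285 mm.
- die: Die slide, a loose grey plastic slab in the channel, about 0.35 kg, 170 mm long (its x, same direction as the feed's x), 64 wide, 16 thick, brass insert in its front half. Origin under its centre, at first 30 mm above the table: its top (46 mm) is then 5 mm too high to pass under the keeper bar. Square nose at x = +85 mm, at first 15 to 55 mm short of the bar.
- landing (a point): centre of the flat finger landing on the slide's top, where it is pressed down: at x = -55 mm, 16 mm above the slide's origin. The landing is 60 mm long (slide x = -85 to -25 mm) and as wide as the slide, with open sides and rear.
- rib (a point): middle of the rear face of the slide's cross rib, at the rib's foot (slide x = -25 mm, 16 mm above its origin). The rib is as wide as the slide, 12 mm thick and 12 mm tall above the landing, its rear face upright: a fingertip on the landing can push forward against it.
- bar (a point): middle of the underside of the steel keeper bar that spans the channel, 41 mm above the table, at x = 75 mm in the feed's frame. The bar is 12 mm long in x and its top is 57 mm above the table; its two posts, outside the channel at y = +-39.5 mm, reach 68 mm.
- stop (a point): middle of the end stop's face at x = 150 mm in the feed's frame, 38 mm above the table (its top is at 50 mm). Fully home, the slide's nose is against it: the slide's origin is then at x = +65 mm in the feed's frame.
- bed (a joint): how far the sprung steel bed (level floor of the channel) is pressed down, m: 0 at first, 0.010 bottomed. On top of the slide it takes about 5 N to start it, 8 N for 5 mm (nose level with the bar's underside), 10 N for 8 mm, 12 N to bottom it. It springs back when let go. Pushing the pressed slide forward takes about 4 to 10 N.
- leaf (a joint): lift of the steel leaf spring, rad: 40 mm wide, hinged on the keeper bar's far side (feed x = 82 mm, 46 mm high), sloping down to a lip at x = 124 mm, 34 mm high. 0 when free, about 0.16 lying on a slide that is held up against the bar. It presses and drags with 2 to 4 N and rides up over the nose by itself once that is under the bar.
- spare_die: Bystander: spare brass die disc, 52 mm across and 20 mm tall, lying on the table on the left of the feed (seen along its slide direction), origin under its centre
- brush: Bystander: flour brush, 200 mm long, about 20 mm tall, lying beside and parallel to the feed on its right, origin under its middle
- pusher: Bystander: turned wooden dough pusher standing upright on the left of the feed, 42 mm across and 88 mm tall, origin under its centre
- jar: Bystander: jar with steel lid, 80 mm across, 120 mm tall, standing on the table, origin under its centre
- bowl: Bystander: white bowl, 140 mm across, 60 mm tall, origin under its centre
- scraper_block: Bystander: flat wooden block, 110 x 80 x 18 mm, lying on the table, origin under its centre
- spoon: Bystander: wooden-handled spoon, 200 mm long, lying on the table, origin under its middle
Not all that is in view belongs to the job. What is shaped like the die but blue or red is not meant.

How it is judged:
By the outcome, as a careful person would: the job done as asked, in the order asked, and still so for the second after the job is handed in, with the robot touching nothing.
It also fails if it takes over 45 s, if anything falls off the work surface, if the arm or the gripper's body presses on something with over 40 N, if the wrist force passes 120 N, or if a joint passes its speed limit or range.

### The arm

A 6-joint arm with a two-finger parallel gripper is mounted at the origin on the work surface. World frame = base frame: x ahead of the robot, y to its left, z up, the work surface at z = 0. Lengths are in m, angles in rad, forces in N, time in s.
With the tool pointing down it reaches from about 0.325 to 0.9 m from the base axis. Payload 6.1 kg.
Tool frame: the origin (TCP) lies at the very end of the fingers, on their centre line; the grasp point (between the pads) lies 19 mm behind it (manip.grip_depth is the z of the grasp point in the tool frame, in m); z points along the fingers, y is the line along which they close (so a half turn about z gives the same grasp; the last joint's range is limited). The gripper opens to 85 mm and grips with 20 to 120 N. Pads are 22 mm wide; open, the fingers measure 114 mm over their backs; the gripper's body (76 mm by 85 mm) begins 54 mm behind the grasp point. The pads swing forward as they close: fully open they stand 13 mm farther back than shut.
Start: joints at [1.03, 0.22, 1.526, -0, 1.395, -0.126], TCP at [0.252, 0.572, 0.231] pointing down, gripper open.
Joint ranges: [-2.98, 2.98], [-0.91, 2.08], [0.09, 2.57], [-1.24, 4.39], [0.2, 2.65], [-2.68, 2.68]. Speed limits (rad/s): [2.57, 2.57, 3.01, 3.14, 3.14, 3.14].

### API

Orientations are given as a 3x3 rotation matrix whose columns are the frame's x, y, z axes.
In Python, from bench import manip, snapshot, ticket, spotter gives the robot as it stands.
- The arm moves only by the tool move_arm, never from a script. Its argument "steps" is a list of rows, each an object with "dp": the shift along the world's x, y, z in mm, a list of three; "delta_rot": the turn, a rotation vector about the world's x, y, z in rad, a list of three. A call has 1 to 8 rows; each row is the pose to reach, as a shift and turn from the pose commanded when the call began; what a row does not reach only later rows make up. A row lasts 1/8 s, in which the tool goes at most 62.5 mm and 10.7 degrees, less where a joint would pass 70% of its speed; a pose out of reach is approached as far as the arm can. A call with a gripper value outside its range is refused whole. "claw" is the gripper's target within -1 to 1 (shut at 1, half-way at 0, fully open at -1), set as the call begins (left out, the last holds). The fingers move at their own pace and stop on an object; the grip force is fixed at half the most. Time passes only in rows, so rows that repeat a pose let the fingers close. It gives the time, the measured TCP pose, the force, the opening and the grip force at its end, in the units of the state.
- manip.state(): the state, without advancing time (a new reading comes with each control period).
- snapshot(name): name is "scene" or "top" or "wrist"; returns a dict with "frame" (420x560x3 uint8, red, green, blue), "mtx" (3x3 intrinsics, pixels), "R" (3x3) and "t" (3): a world point X has camera coordinates R X + t. Camera axes: x right, y down, z forward; pixel columns grow to the right and rows downward; lengths in m; the calibration is good to about 2 mm. A picture is of the moment at which its call begins. There is no depth.
- ticket.finish_job(): hands the job in; it is judged then, once.
Trained networks look in a picture, given as the dict that the camera call returned (one of the last four; its "shot" number tells which), for a name from the list of things; names that differ only in an ending like _2 or _b are one class to them, and where a whole thing is asked for, a point or a joint stands for the part that bears it (a point fixed in the world has none). Each returns a list of dicts, best first, with "confidence" (0 to 1); they miss things now and then, are a little off and sometimes report something else, mostly with a low value. They report only what shows in the picture. A call takes as long as a camera call. They do not tell look-alikes from the thing itself.
- spotter.search_frame(picture, query): "point" ([column, row] as shares, 0 to 1, of the picture: columns of its width, rows of its height, amid what is visible of it).
- spotter.outline_of(picture, query): "pixels" (420x560 bool, what is visible of it) and "point" ([column, row] as shares, 0 to 1, of the picture: columns of its width, rows of its height, amid what is visible of it).
- spotter.landmark_of(picture, query): "point" ([column, row] as shares, 0 to 1, of the picture: columns of its width, rows of its height: a listed point, or the origin of a listed thing).
The state is a dict: "time_s": time; "joint_pos": joint angles; "qd": joint speeds; "joint_efforts": joint torques, N m; "position": TCP position; "tcp_rot": TCP orientation; "wrist_force": force on the tool from outside, world axes, zero at the start; "torque": the same for the moment, N m; "opening": opening from 0.0 (shut) to 1.0 (fully open); "grasp_force": force on a finger pad.
Only numpy, scipy, OpenCV 4.12 (cv2) and the standard library are available. Lean on these libraries where they do the work, as an engineer would, in place of code of your own. Each camera call takes 0.05 s, during which the arm holds its last target. There are 200 camera calls.

## Working session

There is one attempt and no reset: what is moved stays moved. The work goes in short steps, Python scripts to look and compute and a tool call to move; the robot and the scene stay as the last step left them, time stands still between calls to the robot, and variables do not carry over. Pictures are saved under pics/ and viewed, at most 10 in all, crops included, and the job is handed in when it is done.

Besides the shell and the picture viewer there is one more tool, called as name([rows], argument=value, ...), one row to a line, values as JSON. move_arm: Moves the arm, as the interface text tells. Its arguments: {"type":"object","properties":{"steps":{"type":"array"},"claw":{"type":"number"}},"required":["steps"]}

```bash
mkdir -p pics
cat > h.py <<'E'
import numpy as np, cv2
from bench import manip, snapshot, ticket, spotter
def save(p,n): cv2.imwrite('pics/'+n,p['frame'][:,:,::-1])
def px(d): return np.array(d['point'])*[560,420]
def ray(p,uv):
    d=p['R'].T@np.linalg.solve(p['mtx'],[uv[0],uv[1],1]); return -p['R'].T@p['t'],d/np.linalg.norm(d)
def atz(p,uv,z):
    c,d=ray(p,uv); return c+d*(z-c[2])/d[2]
def proj(p,X):
    v=p['mtx']@(p['R']@np.array(X)+p['t']); return v[:2]/v[2]
def tri(a,u,b,v):
    A=[];B=[]
    for p,q in((a,u),(b,v)):
        c,d=ray(p,q);M=np.eye(3)-np.outer(d,d);A.append(M);B.append(M@c)
    return np.linalg.lstsq(np.vstack(A),np.hstack(B),rcond=None)[0]
E
python3 - <<'E'
from h import *
s=snapshot('scene');t=snapshot('top')
cv2.imwrite('pics/a.png',s['frame'][:,:,::-1]);cv2.imwrite('pics/b.png',t['frame'][:,:,::-1])
for q in['die','landing','rib','bar','stop','feed','jar','bowl','pusher','spare_die','brush']:
    for n,p in(('s',s),('t',t)):
        for d in spotter.landmark_of(p,q)[:3]: print(q,n,px(d).round(1),round(d['confidence'],2),atz(p,px(d),dict(die=.03,landing=.046,rib=.046,bar=.041,stop=.038).get(q,0)).round(3))
E
```

```text
die s [298.1 163.4] 0.85 [0.356 0.143 0.03 ]
die s [213.4 178.9] 0.59 [ 0.348 -0.148  0.03 ]
die t [307.3 192.5] 0.93 [ 0.564 -0.019  0.03 ]
die t [358.6 286. ] 0.68 [ 0.317 -0.143  0.03 ]
die t [244.5 285.7] 0.6 [0.322 0.147 0.03 ]
landing s [199.8 177.5] 0.98 [ 0.343 -0.191  0.046]
landing s [289.3 142.9] 0.91 [0.272 0.135 0.046]
landing s [251. 216.] 0.75 [ 0.535 -0.062  0.046]
landing t [325.3 199.2] 0.77 [ 0.541 -0.065  0.046]
landing t [251.9 304.3] 0.59 [0.276 0.126 0.046]
rib s [204.2 173.5] 0.94 [ 0.33  -0.174  0.046]
rib s [291.4 152.2] 0.57 [0.315 0.131 0.046]
rib t [318.  195.1] 0.73 [ 0.552 -0.047  0.046]
rib t [243.1 297.3] 0.68 [0.294 0.148 0.046]
rib t [369.6 283.9] 0.65 [ 0.322 -0.168  0.046]
bar s [295.4 228.1] 0.83 [0.61  0.06  0.041]
bar s [306.7 204.8] 0.64 [0.536 0.118 0.041]
bar t [276.6 176.3] 0.92 [0.607 0.062 0.041]
stop s [322.9 236.3] 0.86 [0.658 0.132 0.038]
stop t [308.4 191.8] 0.72 [ 0.563 -0.022  0.038]
stop t [459.1 239.9] 0.67 [ 0.429 -0.403  0.038]
stop t [252.4 161.9] 0.63 [0.649 0.127 0.038]
feed s [275.  233.4] 0.66 [0.588 0.001 0.   ]
feed t [300.1 189.7] 0.95 [ 0.579 -0.001  0.   ]
jar s [393.2 182.7] 0.96 [0.498 0.437 0.   ]
jar t [139.8 226.1] 0.7 [0.486 0.438 0.   ]
jar t [255.9 213.6] 0.31 [0.515 0.121 0.   ]
bowl s [254.8 217.4] 0.72 [ 0.513 -0.047  0.   ]
bowl s [133.4 220.4] 0.68 [ 0.423 -0.425  0.   ]
bowl t [139.1 225.3] 0.7 [0.488 0.44  0.   ]
bowl t [456.6 242.4] 0.61 [ 0.427 -0.412  0.   ]
bowl t [249.8 163.3] 0.49 [0.658 0.138 0.   ]
pusher s [263.  257.3] 0.72 [ 0.66  -0.056  0.   ]
pusher s [305.4 204.3] 0.68 [0.506 0.125 0.   ]
pusher t [254.  213.6] 0.83 [0.515 0.126 0.   ]
spare_die s [266.1 201.5] 0.54 [0.462 0.003 0.   ]
spare_die s [396.4 180.4] 0.17 [0.492 0.452 0.   ]
spare_die t [297.3 236.5] 0.79 [0.45 0.01 0.  ]
brush s [263.3 259.7] 0.9 [ 0.669 -0.057  0.   ]
brush t [321.6 157.5] 0.74 [ 0.67  -0.062  0.   ]
```

View pictures.

View pics/a.png

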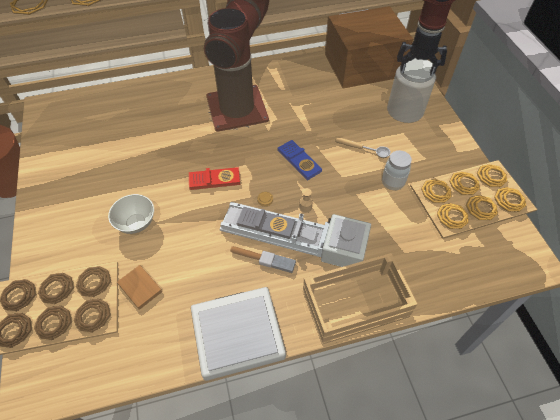

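View pics/b.png

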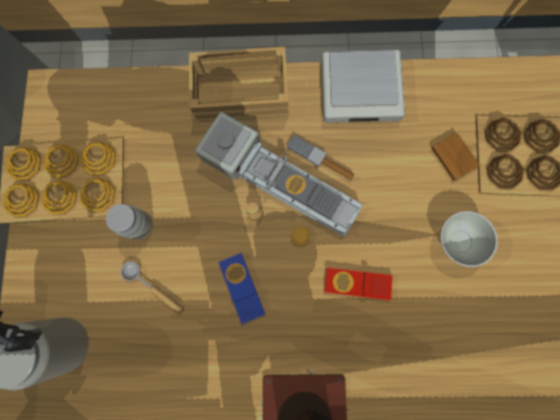

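Run:
```python
from h import *
from scipy.spatial.transform import Rotation as R
s=manip.state();print(s['time_s'],s['position'].round(4) if hasattr(s['position'],'round') else s['position']);print(np.round(s['tcp_rot'],3))
Rt=np.array(s['tcp_rot'])
f=np.array([.115,.197,0]);f/=np.linalg.norm(f);z=np.array([0,0,-1.])
for n,x in(('x',f),('-x',-f),('y',np.cross(f,z)),('-y',-np.cross(f,z))):
    T=np.stack([x,np.cross(z,x),z],1);print(n,R.from_matrix(T@Rt.T).as_rotvec().round(3))
w=snapshot('wrist');C=-w['R'].T@w['t'];print('cam in tool',(Rt.T@(C-np.array(s['position']))).round(3),(Rt.T@w['R'].T).round(2))
```

```text
1.2 [0.2519 0.572  0.2313]
[[-0.915  0.403  0.   ]
 [ 0.403  0.915 -0.   ]
 [-0.    -0.    -1.   ]]
x [ 0.    -0.    -1.684]
-x [0.    0.    1.457]
y [ 0.     0.    -0.114]
-y [-0.     0.     3.028]
cam in tool [ 0.08   0.001 -0.143] [[ 0.   -0.95 -0.31]
 [ 1.    0.    0.  ]
 [-0.   -0.31  0.95]]
```

move_arm([
  {"dp": [25,-57,0],"delta_rot": [0,0,-0.17]},
  {"dp": [50,-114,0],"delta_rot": [0,0,-0.34]},
  {"dp": [75,-171,0],"delta_rot": [0,0,-0.51]},
  {"dp": [100,-228,0],"delta_rot": [0,0,-0.68]},
  {"dp": [125,-285,0],"delta_rot": [0,0,-0.85]},
  {"dp": [150,-342,0],"delta_rot": [0,0,-1.02]},
  {"dp": [175,-399,0],"delta_rot": [0,0,-1.19]},
  {"dp": [200,-456,0],"delta_rot": [0,0,-1.36]},
], claw=1)

```text
time_s: 2.25
position: [0.4525, 0.1141, 0.2318]
tcp_rot: [[0.208, 0.978, 0.001], [0.978, -0.208, 0.0], [0.001, 0.001, -1.0]]
wrist_force: [0.8, 0.8, -0.5]
opening: 0.005
grasp_force: 0.0
```

move_arm([
  {"dp": [28,-60,0],"delta_rot": [0,0,-0.16]},
  {"dp": [56,-120,0],"delta_rot": [0,0,-0.32]},
  {"dp": [80,-180,0],"delta_rot": [0,0,-0.32]},
  {"dp": [80,-180,0],"delta_rot": [0,0,-0.32]},
  {"dp": [80,-180,0],"delta_rot": [0,0,-0.32]},
])

```text
time_s: 2.88
position: [0.5317, -0.0643, 0.231]
tcp_rot: [[0.502, 0.865, -0.001], [0.865, -0.502, 0.001], [0.0, -0.001, -1.0]]
wrist_force: [0.8, 0.5, -0.8]
opening: 0.001
grasp_force: 0.0
```

```bash
cat > m.py <<'E'
from h import *
import sys
H=dict(die=.03,landing=.046,rib=.046,bar=.041,stop=.038,feed=0)
w=snapshot('wrist');t=snapshot('top');s=snapshot('scene');save(w,sys.argv[1])
for q in H:
    for n,p in(('w',w),('t',t),('s',s)):
        for d in spotter.landmark_of(p,q)[:2]: print(q,n,px(d).round(1),round(d['confidence'],2),atz(p,px(d),H[q]).round(4))
x=manip.state();print(x['time_s'],np.round(x['position'],4),np.round(x['tcp_rot'],3)[:,0],np.round(x['wrist_force'],1))
E
python3 m.py w1.png
```

```text
die w [288.2 135.1] 0.81 [ 0.5617 -0.0215  0.03  ]
die w [180.4 302.6] 0.62 [ 0.3427 -0.1317  0.03  ]
die t [240.4 289.1] 0.9 [0.3138 0.1572 0.03  ]
die s [298.6 161.4] 0.92 [0.3485 0.147  0.03  ]
die s [212.3 176.9] 0.88 [ 0.3383 -0.1502  0.03  ]
landing w [284.6 190.8] 0.86 [ 0.5302 -0.0684  0.046 ]
landing w [192.4 160.4] 0.75 [0.4642 0.0071 0.046 ]
landing t [380.  282.8] 0.94 [ 0.3245 -0.1945  0.046 ]
landing t [326.8 199.4] 0.8 [ 0.5401 -0.069   0.046 ]
landing s [293.9 145.3] 0.93 [0.2871 0.1475 0.046 ]
landing s [200.8 178.8] 0.87 [ 0.3493 -0.1884  0.046 ]
rib w [289.8 163.3] 0.94 [ 0.5495 -0.0457  0.046 ]
rib w [187.1 326.9] 0.92 [ 0.3401 -0.1577  0.046 ]
rib t [243.  294.5] 0.97 [0.3004 0.1483 0.046 ]
rib t [310.8 195.4] 0.8 [ 0.5517 -0.0276  0.046 ]
rib s [254.8 220. ] 0.81 [ 0.5526 -0.0538  0.046 ]
rib s [293.7 151.3] 0.65 [0.3134 0.1393 0.046 ]
bar w [292.7  25.3] 0.68 [0.6149 0.0632 0.041 ]
bar t [275.2 172.9] 0.98 [0.6161 0.0653 0.041 ]
bar s [298.  229.8] 0.73 [0.6181 0.0656 0.041 ]
stop t [251.9 161.6] 0.58 [0.6499 0.1279 0.038 ]
stop s [319.1 233. ] 0.87 [0.644  0.1248 0.038 ]
stop s [267.6 221.8] 0.64 [ 0.5642 -0.0162  0.038 ]
feed t [298.3 187.5] 0.62 [0.5853 0.0042 0.    ]
feed s [274.4 228.5] 0.6 [0.57   0.0034 0.    ]
3.925 [ 0.5319 -0.0641  0.2313] [0.5   0.866 0.   ] [-0.4  0.5 -0.4]
```

View pics/w1.png

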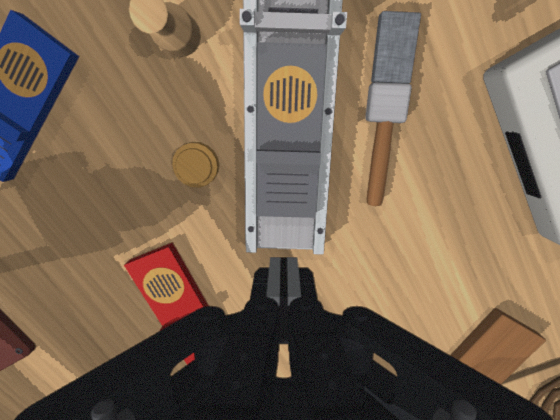

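Run:
```python
from h import *
w=snapshot('wrist')
for n,u,z in [('rearmid',(287,217),.046),('rearL',(256.5,216),.046),('rearR',(317.5,217),.046),('riblineL',(257,150),.046),('riblineR',(323,153),.046),('nose?',(292,38),.046),('boltL',(250,109),.035),('boltR',(328,111),.035),('bL2',(250.5,230),.035),('bR2',(320,231),.035),('barfront',(293,30),.057)]: print(n,atz(w,u,z).round(4))
f=w['frame'];c=cv2.resize(f[0:260,220:360],None,fx=4,fy=4*0.57)[:600]
c=cv2.resize(f[0:260,200:380],(540,780))[:600] if 0 else cv2.resize(f[110:260,220:360],(560,600))
cv2.imwrite('pics/c1.png',c[:,:,::-1])
```

```text
rearmid [ 0.518  -0.0952  0.046 ]
rearL [ 0.4898 -0.0776  0.046 ]
rearR [ 0.5468 -0.1118  0.046 ]
riblineL [ 0.5275 -0.0171  0.046 ]
riblineR [ 0.5844 -0.0535  0.046 ]
nose? [0.6087 0.0539 0.046 ]
boltL [0.5414 0.0208 0.035 ]
boltR [ 0.6089 -0.0205  0.035 ]
bL2 [ 0.4723 -0.0914  0.035 ]
bR2 [ 0.5405 -0.1321  0.035 ]
barfront [0.6114 0.0573 0.057 ]
```

View pics/c1.png

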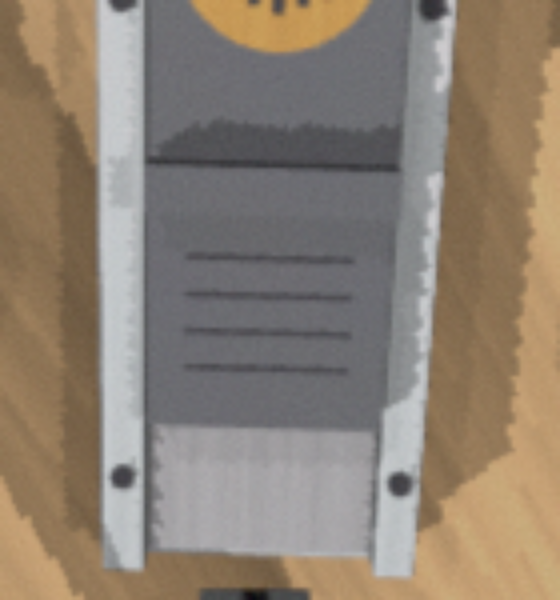

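move_arm([
  {"dp": [7,5,-50],"delta_rot": [0,0,-0.028]},
  {"dp": [7,5,-105],"delta_rot": [0,0,-0.028]},
  {"dp": [7,5,-150],"delta_rot": [0,0,-0.028]},
  {"dp": [7,5,-170],"delta_rot": [0,0,-0.028]},
  {"dp": [7,5,-170],"delta_rot": [0,0,-0.028]},
])

```text
time_s: 4.6
position: [0.5372, -0.0586, 0.0593]
tcp_rot: [[0.524, 0.851, -0.004], [0.851, -0.524, 0.001], [-0.001, -0.004, -1.0]]
wrist_force: [0.3, -0.6, 0.2]
opening: 0.0
grasp_force: 0.0
```

Run:
```python
from h import *
w=snapshot('wrist');save(w,'w2.png')
x=manip.state();print(x['time_s'],np.round(x['position'],4),np.round(x['wrist_force'],1))
for q in('landing','rib','bar','stop'):
    for d in spotter.landmark_of(w,q)[:2]: print(q,px(d).round(1),round(d['confidence'],2),atz(w,px(d),dict(bar=.041,stop=.038).get(q,.046)).round(4))
```

```text
4.65 [ 0.5385 -0.0589  0.061 ] [-0.   0.9 -0.5]
rib [287.7 231.5] 0.62 [ 0.5482 -0.0443  0.046 ]
```

View pics/w2.png

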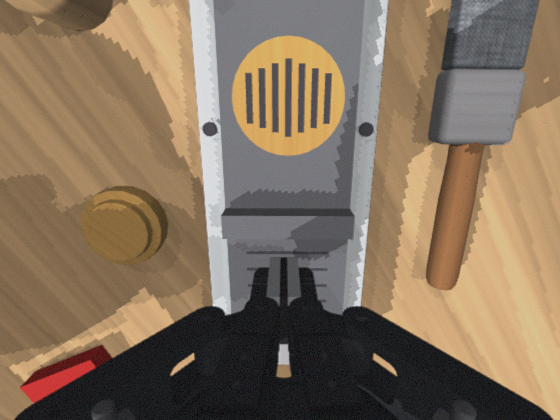

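The shut fingertips (285, 285) stand above the grey landing, centred, just behind the rib (rows 212–240); the look-alikes (blue, red) are outside the channel.

move_arm([
  {"dp": [0,0,-8],"delta_rot": [0,0,0]},
  {"dp": [0,0,-14],"delta_rot": [0,0,0]},
  {"dp": [0,0,-17],"delta_rot": [0,0,0]},
  {"dp": [0,0,-20],"delta_rot": [0,0,0]},
  {"dp": [0,0,-20],"delta_rot": [0,0,0]},
])

```text
time_s: 5.48
position: [0.5387, -0.059, 0.0415]
tcp_rot: [[0.524, 0.852, -0.001], [0.852, -0.524, 0.0], [-0.0, -0.001, -1.0]]
wrist_force: [-2.4, -0.8, 6.5]
opening: 0.002
grasp_force: 3.3
```

move_arm([
  {"dp": [0,0,-2],"delta_rot": [0,0,0]},
  {"dp": [0,0,-4],"delta_rot": [0,0,0]},
  {"dp": [0,0,-5.5],"delta_rot": [0,0,0]},
  {"dp": [0,0,-5.5],"delta_rot": [0,0,0]},
])

```text
time_s: 5.98
position: [0.5388, -0.059, 0.0365]
tcp_rot: [[0.524, 0.852, -0.001], [0.852, -0.524, 0.0], [-0.0, -0.001, -1.0]]
wrist_force: [-4.4, 0.8, 9.3]
opening: 0.004
grasp_force: 5.0
```

move_arm([
  {"dp": [0,0,-1],"delta_rot": [0,0,0]},
  {"dp": [0,0,-2],"delta_rot": [0,0,0]},
  {"dp": [0,0,-2],"delta_rot": [0,0,0]},
])

```text
time_s: 6.35
position: [0.5388, -0.059, 0.0359]
tcp_rot: [[0.524, 0.852, -0.001], [0.852, -0.524, -0.0], [-0.001, -0.001, -1.0]]
wrist_force: [-8.9, 1.4, 20.0]
opening: -0.0
grasp_force: 10.2
```

move_arm([
  {"dp": [1.6,2.6,0.3],"delta_rot": [0,0,0]},
  {"dp": [3.1,5.1,0.3],"delta_rot": [0,0,0]},
  {"dp": [4.7,7.7,0.3],"delta_rot": [0,0,0]},
  {"dp": [6.3,10.2,0.3],"delta_rot": [0,0,0]},
  {"dp": [7.9,12.8,0.3],"delta_rot": [0,0,0]},
  {"dp": [9.4,15.3,0.3],"delta_rot": [0,0,0]},
  {"dp": [9.4,15.3,0.3],"delta_rot": [0,0,0]},
])

```text
time_s: 7.22
position: [0.5493, -0.0461, 0.036]
tcp_rot: [[0.524, 0.852, 0.001], [0.852, -0.524, -0.004], [-0.003, 0.003, -1.0]]
wrist_force: [-4.7, -7.7, 11.7]
opening: -0.001
grasp_force: 7.6
```

move_arm([
  {"dp": [1.5,2.6,-0.8],"delta_rot": [0,0,0]},
  {"dp": [3,5.2,-0.8],"delta_rot": [0,0,0]},
  {"dp": [4.5,7.8,-0.8],"delta_rot": [0,0,0]},
  {"dp": [6,10.4,-0.8],"delta_rot": [0,0,0]},
  {"dp": [7.5,13,-0.8],"delta_rot": [0,0,0]},
  {"dp": [9,15.5,-0.8],"delta_rot": [0,0,0]},
  {"dp": [9,15.5,-0.8],"delta_rot": [0,0,0]},
])

```text
time_s: 8.1
position: [0.5588, -0.0314, 0.036]
tcp_rot: [[0.524, 0.852, 0.003], [0.852, -0.524, -0.005], [-0.003, 0.005, -1.0]]
wrist_force: [-6.4, -11.4, 16.2]
opening: 0.003
grasp_force: 9.6
```

```bash
python3 m.py w3.png
```

```text
die w [280.2 197.1] 0.95 [0.5776 0.0027 0.03  ]
die t [300.2 186.1] 0.79 [ 0.5814 -0.0007  0.03  ]
die t [357.7 286.3] 0.78 [ 0.3166 -0.1409  0.03  ]
die s [277.9 226.4] 0.9 [0.5837 0.0113 0.03  ]
die s [213.3 181.6] 0.81 [ 0.3588 -0.1505  0.03  ]
landing t [382.4 285.7] 0.92 [ 0.3173 -0.2     0.046 ]
landing t [315.4 196.1] 0.59 [ 0.5495 -0.0396  0.046 ]
landing s [291.8 147. ] 0.9 [0.2928 0.1384 0.046 ]
landing s [257.9 223.9] 0.86 [ 0.5689 -0.048   0.046 ]
rib w [278.8 253.5] 0.66 [ 0.5654 -0.016   0.046 ]
rib w [112.4 285.1] 0.53 [0.4897 0.0114 0.046 ]
rib t [370.1 285.2] 0.92 [ 0.319  -0.1695  0.046 ]
rib t [306.4 191.1] 0.48 [ 0.5634 -0.0163  0.046 ]
rib s [204.4 178.1] 0.89 [ 0.3495 -0.1765  0.046 ]
rib s [292.5 152.3] 0.58 [0.3167 0.134  0.046 ]
bar w [280.2  25.7] 0.96 [0.615 0.063 0.041]
bar t [273.  177.1] 0.82 [0.6047 0.0712 0.041 ]
bar s [300.5 232.2] 0.63 [0.6284 0.0705 0.041 ]
bar s [394.4 180.4] 0.31 [0.5175 0.4244 0.041 ]
stop t [252.6 162.9] 0.63 [0.6462 0.126  0.038 ]
stop s [321.8 234.7] 0.71 [0.6518 0.1309 0.038 ]
stop s [263.6 261. ] 0.57 [ 0.693  -0.0607  0.038 ]
feed t [451.2 159.4] 0.64 [ 0.6565 -0.4184  0.    ]
feed s [274.9 230.6] 0.85 [0.578 0.003 0.   ]
9.15 [ 0.5588 -0.0313  0.036 ] [ 0.524  0.852 -0.003] [ -6.5 -10.5  16. ]
```

View pics/w3.png

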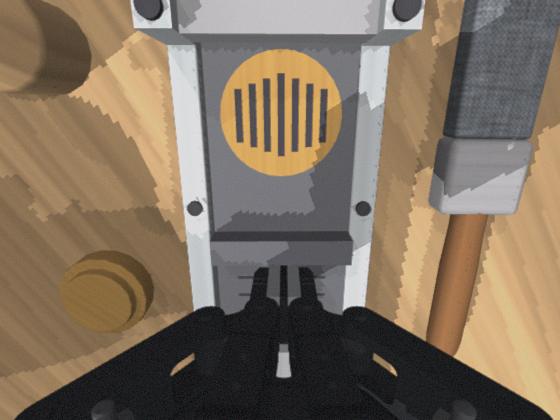

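The slide has moved about 27 mm, its rib (rows 235–265) against the fingertips and its front running under the bar (row 36). I keep pushing.

move_arm([
  {"dp": [1.6,2.6,0],"delta_rot": [0,0,0]},
  {"dp": [3.1,5.1,0],"delta_rot": [0,0,0]},
  {"dp": [4.7,7.7,0],"delta_rot": [0,0,0]},
  {"dp": [6.3,10.2,0],"delta_rot": [0,0,0]},
  {"dp": [7.9,12.8,0],"delta_rot": [0,0,0]},
  {"dp": [9.4,15.3,0],"delta_rot": [0,0,0]},
  {"dp": [11,17.9,0],"delta_rot": [0,0,0]},
  {"dp": [11,17.9,0],"delta_rot": [0,0,0]},
])

```text
time_s: 10.15
position: [0.5698, -0.0134, 0.036]
tcp_rot: [[0.524, 0.852, 0.002], [0.852, -0.524, -0.005], [-0.003, 0.005, -1.0]]
wrist_force: [-5.5, -10.2, 16.9]
opening: 0.002
grasp_force: 9.8
```

move_arm([
  {"dp": [1.6,2.6,0],"delta_rot": [0,0,0]},
  {"dp": [3.1,5.1,0],"delta_rot": [0,0,0]},
  {"dp": [4.7,7.7,0],"delta_rot": [0,0,0]},
  {"dp": [6.3,10.2,0],"delta_rot": [0,0,0]},
  {"dp": [7.9,12.8,0],"delta_rot": [0,0,0]},
  {"dp": [9.4,15.3,0],"delta_rot": [0,0,0]},
  {"dp": [9.4,15.3,0],"delta_rot": [0,0,0]},
])

```text
time_s: 11.02
position: [0.5785, 0.0009, 0.036]
tcp_rot: [[0.524, 0.852, 0.001], [0.852, -0.524, -0.006], [-0.005, 0.004, -1.0]]
wrist_force: [-9.2, -15.4, 19.4]
opening: -0.0
grasp_force: 11.3
```

move_arm([
  {"dp": [1.6,2.6,0],"delta_rot": [0,0,0]},
  {"dp": [3.1,5.1,0],"delta_rot": [0,0,0]},
  {"dp": [4.7,7.7,0],"delta_rot": [0,0,0]},
  {"dp": [6.3,10.2,0],"delta_rot": [0,0,0]},
  {"dp": [7.9,12.8,0],"delta_rot": [0,0,0]},
  {"dp": [7.9,12.8,0],"delta_rot": [0,0,0]},
])

```text
time_s: 11.78
position: [0.5865, 0.0139, 0.036]
tcp_rot: [[0.524, 0.852, 0.001], [0.852, -0.524, -0.006], [-0.005, 0.004, -1.0]]
wrist_force: [-8.5, -14.6, 18.7]
opening: 0.001
grasp_force: 11.2
```

Run:
```python
from h import *
t=snapshot('top');w=snapshot('wrist');s=snapshot('scene')
a=cv2.resize(t['frame'][120:240,220:380],(480,360));b=cv2.resize(s['frame'][180:280,200:380],(648,360))[:,:]
b=cv2.resize(b,(320,178));im=np.zeros((420,560,3),np.uint8);cv2.imwrite('pics/d.png',np.hstack([cv2.resize(a,(400,300)),cv2.resize(w['frame'],(400,300))])[:,:,::-1])
x=manip.state();print(np.round(x['position'],4),np.round(x['wrist_force'],1))
```

```text
[0.5865 0.0139 0.036 ] [ -9.1 -14.4  17.8]
```

View pics/d.png

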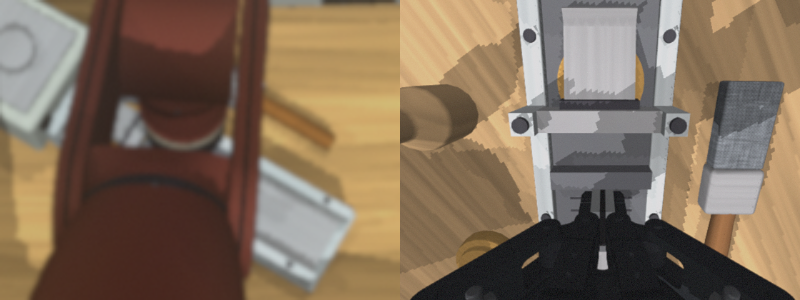

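The wrist view shows the slide under the bar with the leaf lying on it over the brass insert, rib still short of the bar.

move_arm([
  {"dp": [1,1.7,0],"delta_rot": [0,0,0]},
  {"dp": [2.1,3.4,0],"delta_rot": [0,0,0]},
  {"dp": [3.1,5.1,0],"delta_rot": [0,0,0]},
  {"dp": [3.7,6,0],"delta_rot": [0,0,0]},
  {"dp": [3.7,6,0],"delta_rot": [0,0,0]},
])

```text
time_s: 12.55
position: [0.59, 0.0196, 0.036]
tcp_rot: [[0.524, 0.852, 0.0], [0.852, -0.524, -0.006], [-0.005, 0.004, -1.0]]
wrist_force: [-9.7, -15.3, 18.4]
opening: 0.003
grasp_force: 11.6
```

move_arm([
  {"dp": [1,1.7,0],"delta_rot": [0,0,0]},
  {"dp": [2.1,3.4,0],"delta_rot": [0,0,0]},
  {"dp": [2.1,3.4,0],"delta_rot": [0,0,0]},
])

```text
time_s: 12.92
position: [0.5919, 0.0228, 0.0359]
tcp_rot: [[0.524, 0.852, -0.0], [0.852, -0.524, -0.007], [-0.006, 0.003, -1.0]]
wrist_force: [-8.6, -15.4, 19.3]
opening: 0.001
grasp_force: 14.7
```

move_arm([
  {"dp": [1,1.7,0],"delta_rot": [0,0,0]},
  {"dp": [2.1,3.4,0],"delta_rot": [0,0,0]},
  {"dp": [2.1,3.4,0],"delta_rot": [0,0,0]},
])

```text
time_s: 13.3
position: [0.592, 0.0229, 0.0359]
tcp_rot: [[0.524, 0.852, -0.005], [0.852, -0.524, -0.012], [-0.013, 0.002, -1.0]]
wrist_force: [-19.0, -27.9, 26.9]
opening: -0.001
grasp_force: 20.5
```

move_arm([
  {"dp": [-1.8,-3,0],"delta_rot": [0,0,0]},
  {"dp": [-3.1,-5.1,0],"delta_rot": [0,0,0]},
  {"dp": [-3.1,-5.1,0],"delta_rot": [0,0,0]},
])

```text
time_s: 13.68
position: [0.5919, 0.0228, 0.036]
tcp_rot: [[0.525, 0.851, 0.003], [0.851, -0.524, -0.004], [-0.002, 0.004, -1.0]]
wrist_force: [-4.7, -8.9, 16.3]
opening: 0.001
grasp_force: 11.7
```

move_arm([
  {"dp": [-0.5,-0.8,0],"delta_rot": [0,0,0]},
  {"dp": [-0.6,-1,3],"delta_rot": [0,0,0]},
  {"dp": [-0.7,-1.2,6],"delta_rot": [0,0,0]},
  {"dp": [-0.9,-1.4,9],"delta_rot": [0,0,0]},
  {"dp": [-1,-1.7,12],"delta_rot": [0,0,0]},
  {"dp": [-1,-1.7,16],"delta_rot": [0,0,0]},
])

```text
time_s: 14.42
position: [0.5887, 0.0241, 0.0488]
tcp_rot: [[0.524, 0.852, -0.001], [0.852, -0.524, 0.0], [-0.0, -0.001, -1.0]]
wrist_force: [-0.7, 0.0, 0.4]
opening: -0.002
grasp_force: 0.0
```

move_arm([
  {"dp": [-3,-5,20],"delta_rot": [0,0,0]},
  {"dp": [-10,-15,60],"delta_rot": [0,0,0]},
  {"dp": [-20,-35,110],"delta_rot": [0,0,0]},
  {"dp": [-35,-60,150],"delta_rot": [0,0,0]},
  {"dp": [-40,-70,150],"delta_rot": [0,0,0]},
  {"dp": [-40,-70,150],"delta_rot": [0,0,0]},
])

```text
time_s: 15.18
position: [0.549, -0.0468, 0.1998]
tcp_rot: [[0.526, 0.851, 0.001], [0.851, -0.526, -0.0], [0.0, 0.001, -1.0]]
wrist_force: [-1.1, 0.0, -1.0]
opening: -0.002
grasp_force: 0.0
```

Run:
```python
from h import *
w=snapshot('wrist');save(w,'w5.png')
x=manip.state();print(x['time_s'],np.round(x['position'],4),np.round(x['wrist_force'],1))
for q in('die','landing','rib','bar','stop'):
    for d in spotter.landmark_of(w,q)[:1]: print(q,px(d).round(1),round(d['confidence'],2),atz(w,px(d),dict(die=.025,bar=.041,stop=.038).get(q,.041)).round(4))
```

```text
15.225 [ 0.5487 -0.0462  0.1988] [-0.8 -0.2 -0.8]
die [175.4 333.9] 0.89 [ 0.3446 -0.1307  0.025 ]
landing [280.2 123. ] 0.75 [0.5811 0.0113 0.041 ]
rib [284.1  92.8] 0.72 [0.5977 0.0315 0.041 ]
bar [279.  47.] 0.71 [0.6133 0.065  0.041 ]
```

View pics/w5.png

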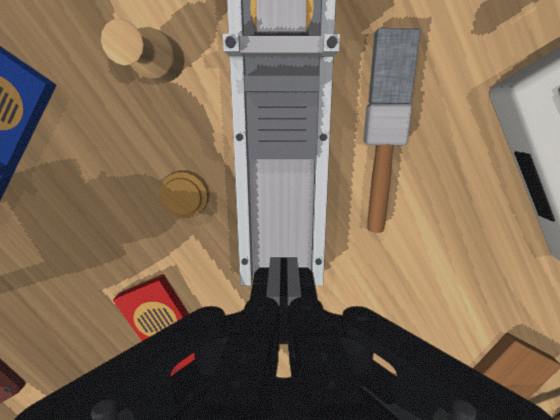

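Slide sits level under bar and leaf, rib at row 92, bar at row 45, rear edge at row 159. One look at the nose against the stop.

move_arm([
  {"dp": [25,40,10],"delta_rot": [0,0,0]},
  {"dp": [50,80,20],"delta_rot": [0,0,0]},
  {"dp": [50,80,20],"delta_rot": [0,0,0]},
  {"dp": [50,80,20],"delta_rot": [0,0,0]},
])

```text
time_s: 15.98
position: [0.5989, 0.0341, 0.2183]
tcp_rot: [[0.523, 0.852, -0.002], [0.852, -0.523, -0.0], [-0.001, -0.001, -1.0]]
wrist_force: [-1.1, 0.7, 0.3]
opening: -0.005
grasp_force: 0.0
```

Run:
```python
from h import *
w=snapshot('wrist');cv2.imwrite('pics/w6.png',cv2.resize(w['frame'][:260,160:420],(600,600))[:,:,::-1])
```

```text
(no output)
```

View pics/w6.png

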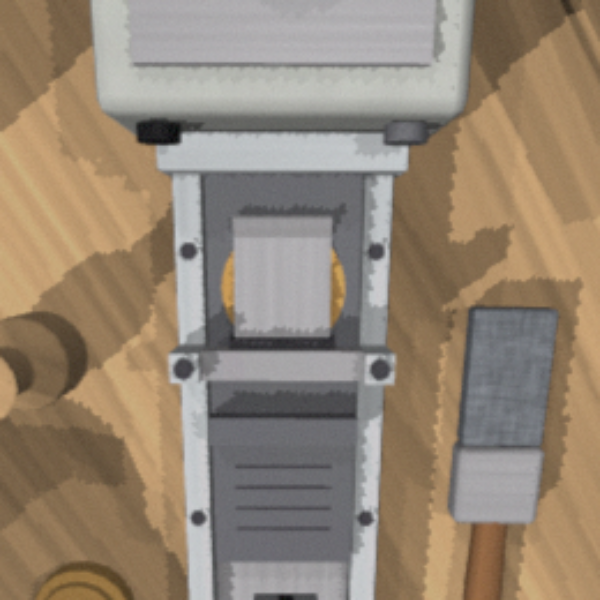

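The nose reaches the end stop with no gap showing (crop row 172), the leaf lies on the slide, and the bystanders are where they were.

```bash
python3 -c "
from bench import ticket
print(ticket.finish_job())"
```

```text
the job is handed in; nothing more can be done
None
```

The grey die slide is pressed under the keeper bar and leaf spring and pushed home, with no gap visible at the end stop. The arm is clear, nothing else looked moved, and the job was handed in at about 16 s; no verdict came back.

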